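# Load the bottle carrier and hold it hard in its corner stops

## Robot

A 6-joint arm with a two-finger parallel gripper is mounted at the origin on the work surface. World frame = base frame: x ahead of the robot, y to its left, z up, the work surface at z = 0. Lengths are in m, angles in rad, forces in N, time in s.
With the tool pointing down it reaches from about 0.375 to 0.9 m from the base axis. Payload 3.1 kg.
Tool frame: the origin (TCP) lies at the very end of the fingers, on their centre line; the grasp point (between the pads) lies 19 mm behind it; z points along the fingers, y is the direction in which the jaws open and shut (so a half turn about z gives the same grasp; the last joint's range is limited). The gripper opens to 85 mm and grips with 20 to 120 N. Pads are 22 mm wide; open, the fingers measure 114 mm over their backs; the gripper's body (76 mm by 85 mm) begins 54 mm behind the grasp point. The pads swing forward as they close: fully open they stand 13 mm farther back than shut.
Start: joints at [0.944, 0.527, 1.433, -0, 1.181, -0.178], TCP at [0.271, 0.563, 0.231] pointing down, gripper open.
Joint ranges: [-3.08, 3.08], [-0.75, 2.2], [0.22, 2.44], [-1.43, 4.57], [0, 2.65], [-2.85, 2.85]. Speed limits (rad/s): [2.79, 2.79, 3.14, 3.14, 3.14, 3.14].

## Interface

Orientations are given as a rotation vector (axis times angle).
In Python, from workcell import read_state, capture, sign_off gives the robot as it stands. The module is installed in compiled form; this text tells all that it offers.
- The arm moves only by the shell command python3 -m inch 'ROWS'. ROWS is JSON, a list that holds one entry, the list of rows, each a list of 7 numbers: the shift along the world's x, y, z in cm, then the turn, a rotation vector about the world's x, y, z in rad, then the closure in counts, from 0 (fully open) to 255 (shut). In form: [[[x, y, z, rx, ry, rz, hand], ...]]. A call has 1 to 12 rows; each row is the pose to reach, as a shift and turn from the pose commanded when the call began; what a row does not reach only later rows make up. A row lasts 1/12 s, in which the tool goes at most 41.7 mm and 7.16 degrees, less where a joint would pass 70% of its speed; a pose out of reach is approached as far as the arm can. A call with a gripper value outside its range is refused whole. The fingers move at their own pace and stop on an object; the grip force is fixed at half the most. Time passes only in rows, so rows that repeat a pose let the fingers close. It gives the time, the measured TCP pose, the force and the opening at its end, in the units of the state.
- read_state(): the state, without advancing time (a new reading comes with each control period).
- capture(name): name is "scene" or "side" or "wrist"; returns a dict with "img" (400x640x3 uint8, red, green, blue), "K" (3x3 intrinsics, pixels), "R" (3x3) and "t" (3): a world point X has camera coordinates R X + t; the wrist camera has in their place "T_tool_cam" (4x4, takes a point from camera to tool coordinates, whose origin is the TCP and whose axes are the flange's). Camera axes: x right, y down, z forward; pixel columns grow to the right and rows downward; lengths in m; the calibration is good to about 2 mm. A picture is of the moment at which its call begins: read the wrist's pose just before it. There is no depth.
- sign_off(): hands the job in, once; it reports no verdict.
The state is a dict: "time": time; "qpos": joint angles; "qvel": joint speeds; "effort": joint torques, N m; "eef_pos": TCP position; "tcp_rot": TCP orientation; "wrist_force": force on the tool from outside, world axes, zero at the start; "ft_torque": the same for the moment, N m; "grip_width": opening from 0.0 (shut) to 1.0 (fully open).
Only numpy, scipy, OpenCV 4.12 (cv2) and the standard library are available. Lean on these libraries where they do the work, as an engineer would, in place of code of your own. Each camera call takes 0.05 s, during which the arm holds its last target.

## Task

Before the ship rolls: first stand the capped sample bottle upright on the round rubber pad of the blue carrier and let go of it, while the carrier is still well clear of the stops. Then bring the carrier, bottle standing on it, into the black corner bracket so that its pad end butts flush against the short stop and its long side flush against the long stop, and press it firmly into both stops at once. Finish like that, still holding the carrier and pressing it against both stops so it could be bolted down, with the bottle upright on the pad and the wash bottle, amber cup and jar left alone.

Things in the scene. Friction and masses are not known exactly. Their poses are not given: they have to be found in the camera images.
- bottle: loose capped wide-mouth sample bottle of white plastic, about 0.15 kg, standing upright, 118 mm tall: round body 56 mm diameter up to 70 mm, shoulder narrowing to a 32 mm neck at 82 mm, straight screw cap 38 mm diameter from 85 to 118 mm (grip it there). No spout. Origin at the centre of its underside, z up
- carrier: loose blue plastic carrier, 0.4 kg, flat on the bench, slides with 2 to 5 N when not pressed down: slab 180 mm (x) x 110 mm (y) x 25 mm high; upright grip bar (45 mm along x, 16 mm along y, from 25 to 85 mm high) centred at x = -55 mm, y = 0; round dark rubber pad, 84 mm diameter, flush in its top near its +x end, the pad end. Its +y side goes to the long stop. Origin at the centre of its underside
- pad (a point): centre of the round pad on the carrier's top: x = +42 mm, y = 0, z = 25 mm in the carrier's frame; axes as the carrier
- carrier_corner (a point): lower corner of the carrier at x = +90 mm, y = +55 mm, z = 0 in its frame; it goes into the bracket's inner corner; axes as the carrier
- grip_bar (a point): centre of the top face of the carrier's grip bar: x = -55 mm, y = 0, z = 85 mm in the carrier's frame; axes as the carrier
- bracket: black plastic L-shaped corner bracket bolted to the bench, stops 40 mm high and 34 mm thick, rigid. Origin at the inner corner on the bench. The space for the carrier is at -x and -y in its frame; seated, the carrier has the same yaw as the bracket and its origin at x = -90 mm, y = -55 mm in the bracket's frame
- long_stop: long stop of the bracket, same origin and axes as the bracket: its face lies in the plane y = 0 and runs from x = -190 mm to 0; push the carrier towards +y of the bracket to meet it
- short_stop: short stop of the bracket, same origin and axes as the bracket: its face lies in the plane x = 0 and runs from y = -80 mm to 0; push the carrier towards +x of the bracket to meet it
- wash_bottle: bystander: white wash bottle with a bent spout on top, 60 mm diameter, 147 mm tall, spout reaching 58 mm out along its x; origin at the centre of its underside; do not disturb
- funnel_cup: bystander: open amber cup, 84 mm diameter at the rim, 85 mm tall; origin at the centre of its underside; do not disturb
- jar: bystander: low white jar with a lid, 60 mm diameter, 60 mm tall; origin at the centre of its underside; do not disturb
Things that resemble listed ones, but are neither listed nor needed, are in the scene too. Of the things that look like the carrier, the largest one is meant.

How it is judged:
On the way, in this order (a step that is already met when the one before it is completed fails the run):
1. the bottle stands on the carrier's pad, let go, while the carrier is clear of the stops (horizontal distance between bottle and pad below 0.02 m and z of bottle in the frame of pad between -0.004 and 0.006 m and angle between bottle's own z axis and vertical below 0.09 rad and contact force between bottle and the fingers below 0.1 N and contact force between bottle and the arm below 0.1 N and linear speed of bottle below 0.03 m/s and horizontal distance between carrier_corner and bracket above 0.03 m), for 0.2 s.
2. the carrier is pressed into the corner against both stops (horizontal distance between carrier_corner and bracket below 0.006 m and angle between the x axis of carrier and the x axis of bracket, either way round below 0.035 rad and angle between carrier's own z axis and vertical below 0.05 rad and contact force between carrier and long_stop above 3 N and contact force between carrier and short_stop above 3 N and (contact force between carrier and the fingers above 2 N or contact force between carrier and the arm above 2 N)), for 0.3 s.
At the end, for the whole second after the job is handed in: Robot still pushing the carrier (over 2 N); carrier presses each stop with over 3 N, flush within 2 degrees, its corner within 6 mm of the bracket's; bottle upright within 5 degrees, untouched, within 20 mm of the pad's centre; all at rest, bystanders within 30 mm of their start (all of step 2 and horizontal distance between bottle and pad below 0.02 m and z of bottle in the frame of pad between -0.004 and 0.006 m and angle between bottle's own z axis and vertical below 0.09 rad and contact force between bottle and the fingers below 0.1 N and contact force between bottle and the arm below 0.1 N and linear speed of each of carrier, bottle below 0.02 m/s); the arm keeps its last pose, push and grip.
It fails at once if the bottle is tipped over (angle between bottle's own z axis and vertical above 0.5 rad).
It fails at once if the wash bottle is disturbed (distance of wash_bottle from where it was at the start of the episode above 0.03 m or angle between wash_bottle's own z axis and vertical above 0.3 rad).
It fails at once if the funnel cup is disturbed (distance of funnel_cup from where it was at the start of the episode above 0.03 m or angle between funnel_cup's own z axis and vertical above 0.3 rad).
It fails at once if the jar is disturbed (distance of jar from where it was at the start of the episode above 0.03 m or angle between jar's own z axis and vertical above 0.3 rad).
It also fails if it takes over 72 s, if anything falls off the work surface, if the arm or the gripper's body presses on something with over 40 N, if the wrist force passes 120 N, or if a joint passes its speed limit or range.

## Working session

There is one attempt and no reset: what is moved stays moved. The work goes in short steps, Python scripts to look and compute and a shell command to move; the robot and the scene stay as the last step left them, time stands still between calls to the robot, and variables do not carry over. Pictures are saved under pics/ and viewed, and the job is handed in when it is done.

```bash
mkdir -p pics; cat > h.py <<'E'
import numpy as np, cv2
from workcell import read_state, capture
from scipy.spatial.transform import Rotation as Ro
def snap(name,fn):
    s=read_state(); c=capture(name)
    cv2.imwrite('pics/'+fn+'.png',c['img'][:,:,::-1])
    if 'R' in c: c['Rc']=c['R'].T; c['o']=-c['R'].T@c['t']
    else:
        T=np.eye(4);T[:3,:3]=Ro.from_rotvec(s['tcp_rot']).as_matrix();T[:3,3]=s['eef_pos']
        M=T@c['T_tool_cam']; c['Rc']=M[:3,:3]; c['o']=M[:3,3]
    np.savez('pics/'+fn+'.npz',img=c['img'],K=c['K'],Rc=c['Rc'],o=c['o'])
    return c
def load(fn): return dict(np.load('pics/'+fn+'.npz'))
def ray(c,uv):
    d=c['Rc']@np.linalg.solve(c['K'],[uv[0],uv[1],1.]); return c['o'],d/np.linalg.norm(d)
def onz(c,uv,z):
    o,d=ray(c,uv); return o+d*(z-o[2])/d[2]
def proj(c,X):
    p=c['K']@(c['Rc'].T@(np.array(X)-c['o'])); return p[:2]/p[2]
def tri(c1,u1,c2,u2):
    o1,d1=ray(c1,u1);o2,d2=ray(c2,u2)
    A=np.stack([d1,-d2],1); s=np.linalg.lstsq(A,o2-o1,rcond=None)[0]
    a=o1+d1*s[0];b=o2+d2*s[1]; return (a+b)/2,np.linalg.norm(a-b)
E
python3 - <<'E'
from h import *
np.set_printoptions(precision=4,suppress=True)
for n in ['scene','side','wrist']:
    c=snap(n,n+'0'); print(n,c['o'],c['Rc'][:,2],c['K'][0,0])
print(read_state())
E
```

```text
scene [0.9141 0.5061 0.9149] [-0.3307 -0.5036 -0.7982] 431.34365172818127
side [ 0.0117 -0.63    0.7083] [ 0.5432  0.584  -0.6032] 461.8958624426707
wrist [0.1948 0.5983 0.3735] [ 0.2943 -0.1432 -0.9449] 279.2314281977512
{'time': 0.15, 'qpos': array([ 0.9435,  0.5282,  1.4336, -0.    ,  1.1814, -0.1785]), 'qvel': array([-0.0001, -0.0027, -0.004 , -0.    , -0.0013, -0.0009]), 'effort': array([  0.0008, -44.274 , -17.8277,  -0.0003,   0.0055,  -0.    ]), 'eef_pos': array([0.2708, 0.5626, 0.2305]), 'tcp_rot': array([-0.6989, -3.0622,  0.0025]), 'wrist_force': array([-0.8221, -0.0706,  0.0246]), 'ft_torque': array([0.0454, 0.0107, 0.0309]), 'grip_width': 1.0028873574902546}
```

View pics/scene0.png

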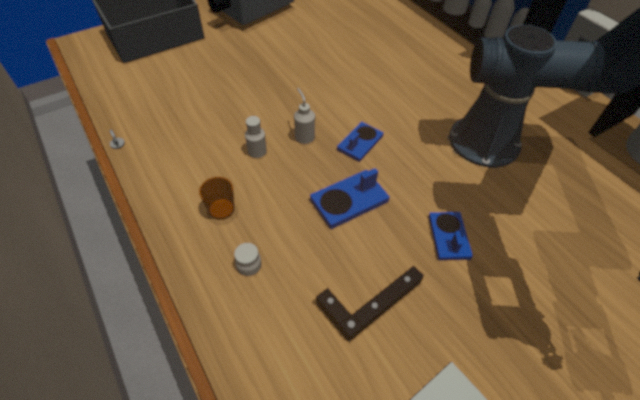

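View pics/side0.png

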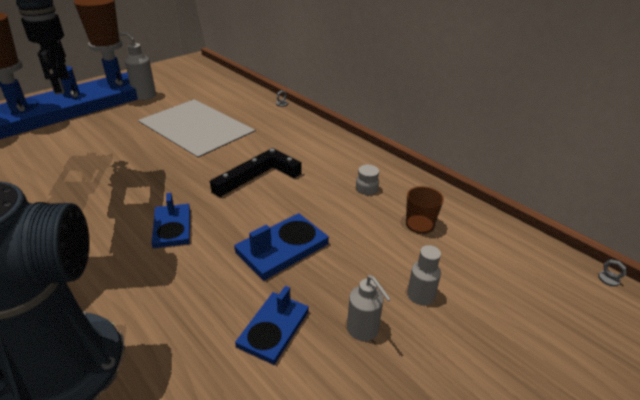

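View pics/wrist0.png

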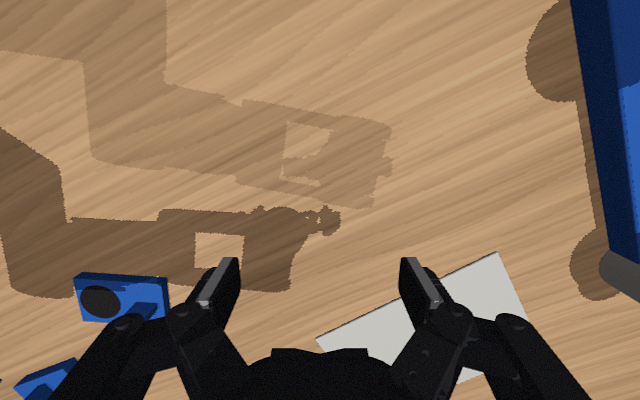

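Candidates for the carrier in the scene view are blue slabs at (349,198), (360,140) and (450,235). The largest is (349,198), at (282,245) in the side view. Candidates for the bottle are (255,137), capped with no spout, and (304,120), which has a spout and so is the wash bottle. The jar at (247,258) is low. The bracket is at (370,300). Next, close crops and measurements.

```bash
python3 - <<'E'
from h import *
np.set_printoptions(precision=4,suppress=True)
a=load('scene0');b=load('side0')
crop=lambda c,x,y,w,h,k:cv2.resize(c['img'][y:y+h,x:x+w,::-1],None,fx=k,fy=k,interpolation=cv2.INTER_CUBIC)
cv2.imwrite('pics/cropA.png',crop(a,230,80,200,150,4))
cv2.imwrite('pics/cropB.png',crop(b,200,140,240,180,3.33))
cv2.imwrite('pics/cropC.png',crop(a,300,250,140,100,5.5))
for n,c in (('scene',a),('side',b)):
    h=cv2.cvtColor(c['img'],cv2.COLOR_RGB2HSV)
    m=cv2.inRange(h,(100,120,40),(130,255,255))
    k,l,st,ce=cv2.connectedComponentsWithStats(m)
    for i in range(1,k):
        if st[i,4]>300 and 200<ce[i][0]<480 and ce[i][1]>100: print(n,ce[i],st[i],onz(c,ce[i],.025))
    dark=cv2.inRange(c['img'],(0,0,0),(60,60,70))
    k,l,st,ce=cv2.connectedComponentsWithStats(dark)
    for i in range(1,k):
        if 150<st[i,4]<3500 and 100<ce[i][0]<500 and ce[i][1]>100: print(' dark',n,ce[i],st[i],onz(c,ce[i],.025),onz(c,ce[i],.04))
E
```

```text
scene [358.2808 143.2166] [338 123  44  36 577] [ 0.3412 -0.1694  0.025 ]
scene [353.0486 196.439 ] [ 311  170   77   56 1583] [ 0.4643 -0.0187  0.025 ]
scene [450.2071 239.8593] [ 430  212   42   47 1009] [0.3386 0.2138 0.025 ]
 dark scene [366.3672 132.7175] [358 127  18  13 177] [ 0.2961 -0.1922  0.025 ] [ 0.3065 -0.1804  0.04  ]
 dark scene [335.6084 201.5542] [321 190  30  24 572] [ 0.5123 -0.0286  0.025 ] [ 0.519  -0.0195  0.04  ]
 dark scene [448.2741 222.7055] [437 214  24  18 343] [0.3081 0.1736 0.025 ] [0.3184 0.1792 0.04  ]
 dark scene [367.412  305.3915] [ 317  268  105   72 1954] [0.6091 0.2445 0.025 ] [0.6142 0.2489 0.04  ]
side [276.3116 247.9794] [ 235  214   93   66 2718] [ 0.4492 -0.0363  0.025 ]
side [274.4942 324.041 ] [ 236  287   72   77 2072] [ 0.3223 -0.1926  0.025 ]
 dark side [479.6159 194.6886] [ 279   92  361  190 2913] [ 0.9585 -0.2171  0.025 ] [ 0.9377 -0.2261  0.04  ]
 dark side [254.4065 171.4889] [ 210  150   91   47 1759] [0.5894 0.2367 0.025 ] [0.5767 0.2177 0.04  ]
 dark side [423.3182 206.    ] [406 188  35  47 990] [ 0.8118 -0.1526  0.025 ] [ 0.7
[... 257 characters left out ...]
250 229  27  29 483] [ 0.4317 -0.0067  0.025 ] [ 0.4225 -0.0204  0.04  ]
 dark side [284.782 260.609] [235 238  94  43 665] [ 0.4387 -0.0783  0.025 ] [ 0.4293 -0.0904  0.04  ]
 dark side [428.7883 292.8198] [420 281  18  23 222] [ 0.5948 -0.3319  0.025 ] [ 0.582  -0.3385  0.04  ]
 dark side [284.8589 304.1909] [277 290  18  25 241] [ 0.3653 -0.1692  0.025 ] [ 0.3576 -0.1793  0.04  ]
 dark side [276.0187 343.6765] [236 309  73  56 374] [ 0.2985 -0.2274  0.025 ] [ 0.2922 -0.2363  0.04  ]
 dark side [370.1591 326.0227] [357 308  24  36 440] [ 0.4497 -0.3101  0.025 ] [ 0.4401 -0.3171  0.04  ]
 dark side [263.8981 335.504 ] [247 322  34  28 746] [ 0.2929 -0.1999  0.025 ] [ 0.2867 -0.2094  0.04  ]
```

View pics/cropA.png

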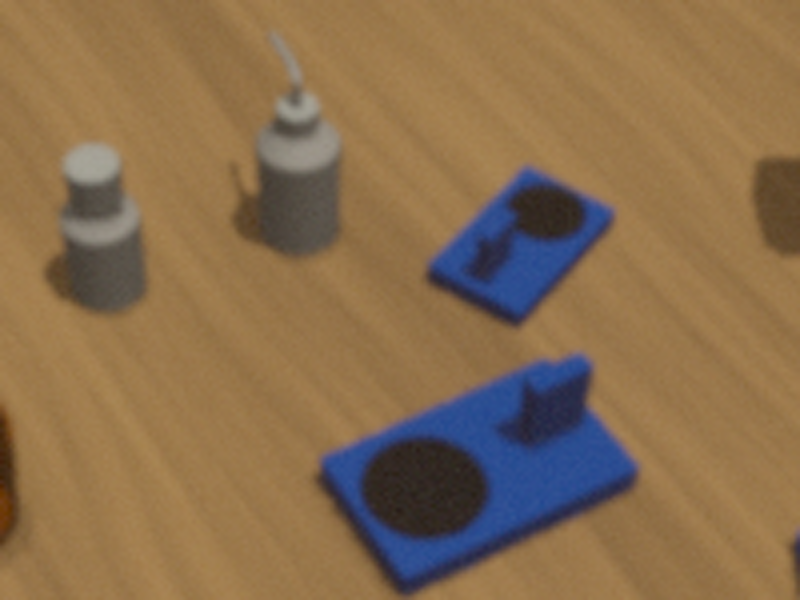

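View pics/cropB.png

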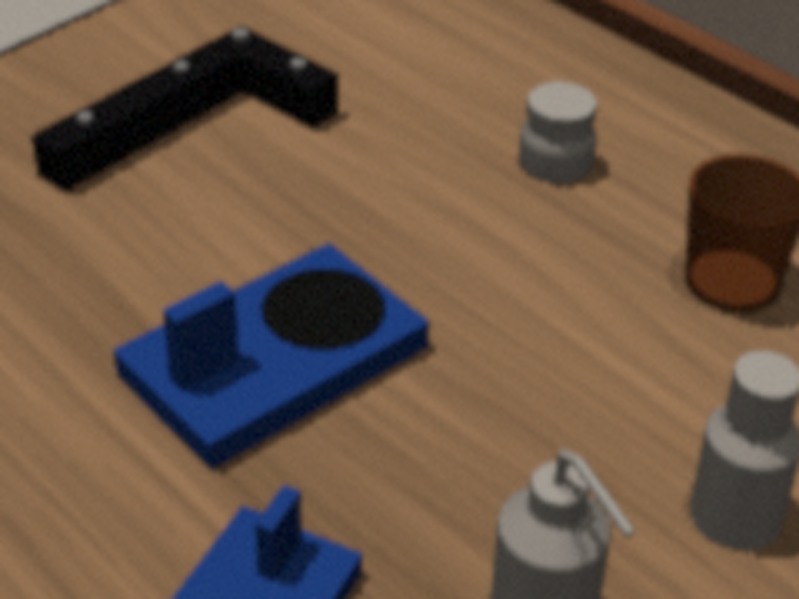

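View pics/cropC.png

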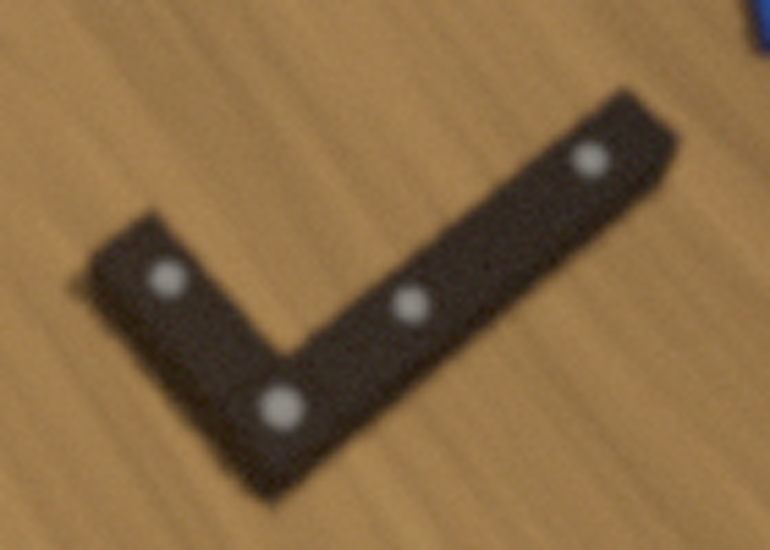

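```bash
python3 - <<'E'
from h import *
np.set_printoptions(precision=4,suppress=True)
a=load('scene0');b=load('side0')
A=lambda u,v:(230+(u+.5)/4-.5,80+(v+.5)/4-.5)
B=lambda u,v:(200+(u+.5)/3.33-.5,140+(v+.5)/3.33-.5)
C=lambda u,v:(300+(u+.5)/5.5-.5,250+(v+.5)/5.5-.5)
def show(t,P): print(t,*[p for p in P])
S=[onz(a,A(*p),.025) for p in [(325,466),(402,576),(636,463)]]; show('carrier scene L,B,R',S)
print(np.linalg.norm(S[0]-S[1]),np.linalg.norm(S[1]-S[2]), 'yaw',np.arctan2(*(S[1]-S[2])[1::-1]),np.arctan2(*(S[1]-S[0])[1::-1])-np.pi/2)
D=[onz(b,B(*p),.025) for p in [(117,358),(330,246),(428,322),(213,447)]]; show('side L,T,R,B',D)
print([np.linalg.norm(D[i]-D[(i+1)%4]) for i in range(4)],'yaw',np.arctan2(*(D[1]-D[0])[1::-1]),np.arctan2(*(D[2]-D[3])[1::-1]),np.arctan2(*(D[1]-D[2])[1::-1])-np.pi/2, 'ctr',np.mean(D,0),(S[0]+S[2])/2)
K=[onz(a,C(*p),.04) for p in [(285,360),(625,88),(152,210)]]; show('bracket',K)
print(np.linalg.norm(K[0]-K[1]),np.linalg.norm(K[0]-K[2]),'yaw',np.arctan2(*(K[0]-K[1])[1::-1]),np.arctan2(*(K[0]-K[2])[1::-1])-np.pi/2)
bo=[(282,408),(411,304),(590,159),(167,278)]
W=[onz(a,C(*p),.042) for p in bo]; show('bolts scene',W); print('yaw',np.arctan2(*(W[0]-W[2])[1::-1]),np.arctan2(*(W[0]-W[3])[1::-1])-np.pi/2)
bs=[(241,34),(181,66),(86,117),(298,63)]
V=[onz(b,B(*p),.042) for p in bs]; show('bolts side',V); print('yaw',np.arctan2(*(V[0]-V[2])[1::-1]),np.arctan2(*(V[0]-V[3])[1::-1])-np.pi/2)
print('tri bolts',[tri(a,C(*p),b,B(*q)) for p,q in zip(bo,bs)])
print('bottle',onz(a,A(92,163),.118),onz(b,B(767,375),.118),tri(a,A(92,163),b,B(767,375)))
# wash top
print('wash',onz(a,A(298,105),.11),tri(a,A(298,105),b,B(557,480)))
print('bar top',onz(a,A(557,365),.085),onz(b,B(200,299),.085))
print('pad',onz(a,A(424,486),.025),onz(b,B(323,308),.025))
E
```

```text
carrier scene L,B,R [ 0.5575 -0.0769  0.025 ] [0.5616 0.0215 0.025 ] [0.3828 0.0269 0.025 ]
0.09843062492642528 0.17885451901039523 yaw -0.030361503886777587 -0.04182507928760226
side L,T,R,B [0.3832 0.0243 0.025 ] [0.5628 0.0228 0.025 ] [ 0.5598 -0.082   0.025 ] [ 0.3824 -0.0798  0.025 ]
[np.float64(0.1796459874901844), np.float64(0.10488609426040704), np.float64(0.17743926202029078), np.float64(0.10409863180386388)] yaw -0.007971312694053887 -0.012281451392873425 -0.028767839093835956 ctr [ 0.4721 -0.0287  0.025 ] [ 0.4701 -0.025   0.025 ]
bracket [0.6558 0.2486 0.04  ] [0.4682 0.2259 0.04  ] [0.6655 0.1689 0.04  ]
0.18899964085203183 0.0802262177620792 yaw 0.12002151749507303 0.12094267423087834
bolts scene [0.6682 0.2642 0.042 ] [0.6016 0.2563 0.042 ] [0.5023 0.2443 0.042 ] [0.6767 0.1972 0.042 ]
yaw 0.11913454130318078 0.12660629898661324
bolts side [0.6768 0.2721 0.042 ] [0.6089 0.2636 0.042 ] [0.5096 0.2507 0.042 ] [0.6841 0.2058 0.042 ]
yaw 0.127520410385073 0.10918307998423815
tri bolts [(array([0.6705, 0.2652, 0.0476]), np.float64(0.0018762209451153884)), (array([0.6039, 0.2573, 0.047 ]), np.float64(0.0013558632290109334)), (array([0.5054, 0.2452, 0.0468]), np.float64(0.002044823813623623)), (array([0.6784, 0.199 , 0.0475]), np.float64(0.0003840600861305946))]
bottle [ 0.5945 -0.3155  0.118 ] [ 0.5982 -0.3131  0.118 ] (array([ 0.5956, -0.314 ,  0.12  ]), np.float64(0.0011041496926212622))
wash [ 0.4418 -0.3024  0.11  ] (array([ 0.4486, -0.2914,  0.1213]), np.float64(0.0007959837817595385))
bar top [ 0.4133 -0.0298  0.085 ] [ 0.4195 -0.0221  0.085 ]
pad [ 0.5115 -0.0297  0.025 ] [ 0.5159 -0.0252  0.025 ]
```

Wash bottle and bottle are told apart by the spout, and the measured sizes agree (carrier 179 x 105 mm, bracket 189 and 80 mm). The carrier centre is about (0.472, -0.027) with yaw -0.02. The bracket corner is about (0.657, 0.249) with yaw 0.12. The bottle is at about (0.596, -0.314). I'll move above the bottle with the jaws along y.

```bash
python3 -m inch '[[[0.35,-0.95,0,0,0,0.04,0],[1.05,-2.8,0,0,0,0.1,0],[2.1,-5.6,0,0,0,0.18,0],[3.5,-9.4,0,0,0,0.26,0],[4.9,-13.1,0,0,0,0.34,0],[6.25,-16.9,0,0,0,0.4,0],[7.65,-20.6,0,0,0,0.43,0],[9.0,-24.4,0,0,0,0.449,0],[10.4,-28.1,0,0,0,0.449,0],[11.8,-31.9,0,0,0,0.449,0],[13.2,-35.6,0,0,0,0.449,0],[14.6,-39.4,0,0,0,0.449,0]]]'
python3 -m inch '[[[1.4,-3.75,0,0,0,0,0],[2.8,-7.5,0,0,0,0,0],[4.2,-11.3,0,0,0,0,0],[5.6,-15,0,0,0,0,0],[7,-18.8,0,0,0,0,0],[8.4,-22.5,0,0,0,0,0],[9.7,-26,0,0,0,0,0],[10.8,-29,0,0,0,0,0],[11.7,-31.4,0,0,0,0,0],[12.4,-33.2,0,0,0,0,0],[12.9,-34.3,0,0,0,0,0],[12.9,-34.3,0,0,0,0,0]]]'
python3 - <<'E'
from h import *
c=snap('wrist','w1'); print(read_state())
E
```

```text
time: 1.15
eef_pos: [0.4173, 0.1674, 0.2313]
tcp_rot: [-0.001, 3.142, 0.0]
wrist_force: [0.7, -0.3, 0.5]
grip_width: 1.003
time: 2.15
eef_pos: [0.5471, -0.1763, 0.231]
tcp_rot: [0.003, 3.141, -0.002]
wrist_force: [0.4, -0.0, 0.7]
grip_width: 1.002
{'time': 2.2, 'qpos': array([-5.04061807e-01,  4.58484924e-01,  1.56478889e+00,  3.30646287e-04,
        1.11911751e+00, -2.07380437e+00]), 'qvel': array([ 0.02997809, -0.0183437 ,  0.04107826,  0.00813438,  0.01007023,
        0.00535159]), 'effort': array([-1.00337651e+00, -3.96403706e+01, -1.76132798e+01, -8.58950755e-02,
       -1.19857709e-01, -2.71889783e-02]), 'eef_pos': array([ 0.54611074, -0.17436132,  0.23090683]), 'tcp_rot': array([-1.88179224e-03, -3.14103590e+00, -1.01438276e-03]), 'wrist_force': array([ 0.49663489, -0.12470488, -0.27439883]), 'ft_torque': array([ 0.0639776 , -0.00398691, -0.01298066]), 'grip_width': 0.9990437832753548}
```

View pics/w1.png

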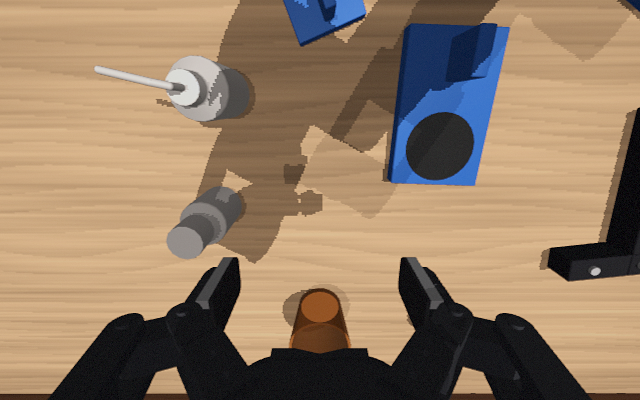

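The wrist view shows the bottle cap at (185,243), the wash bottle at (190,88), the carrier at (445,105) with its pad at (440,146), and the bracket at the right. I'll refine the positions from here.

```bash
python3 - <<'E'
from h import *
np.set_printoptions(precision=4,suppress=True)
c=load('w1');a=load('scene0')
cap=(185,243)
print('bottle',onz(c,cap,.118),tri(a,(252.6,120.4),c,cap))
print('pad',onz(c,(440,146),.025))
P=[onz(c,p,.025) for p in [(407,24),(509,27),(474,186),(391,182)]];print(*P,np.mean(P,0)); 
print('yaw',[np.arctan2(*(P[i]-P[j])[1::-1]) for i,j in((3,0),(2,1))],[np.linalg.norm(P[i]-P[(i+1)%4]) for i in range(4)])
print('wash',onz(c,(183,87),.12),'spout tip',onz(c,(97,69),.147),'cup rim',onz(c,(320,345),.085), onz(c,(320,306),0.01))
i=c['img'];cv2.imwrite('pics/w1c.png',cv2.resize(i[10:260,150:550,::-1],None,fx=2,fy=2,interpolation=cv2.INTER_CUBIC))
E
```

```text
bottle [ 0.5965 -0.3149  0.118 ] (array([ 0.5954, -0.3136,  0.12  ]), np.float64(0.0003021693885528133))
pad [ 0.5118 -0.0277  0.025 ]
[ 0.3808 -0.0818  0.025 ] [0.3839 0.0294 0.025 ] [0.5634 0.0236 0.025 ] [ 0.5578 -0.0846  0.025 ] [ 0.4715 -0.0283  0.025 ]
yaw [np.float64(-0.01580292650995076), np.float64(-0.03196661947927405)] [np.float64(0.11115428690082818), np.float64(0.17960166612240622), np.float64(0.1083137918421849), np.float64(0.1770322368440367)]
wash [ 0.4486 -0.2919  0.12  ] spout tip [ 0.4376 -0.3413  0.147 ] cup rim [ 0.7662 -0.1767  0.085 ] [ 0.7652 -0.1766  0.01  ]
```

View pics/w1c.png

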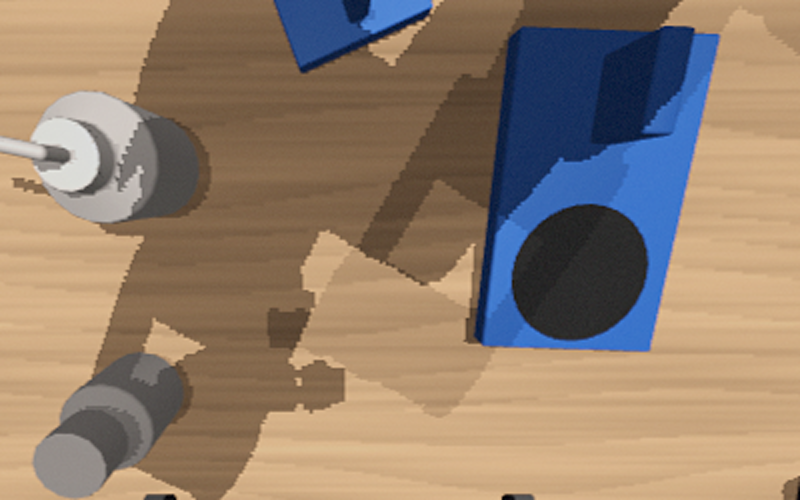

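```bash
python3 -m inch '[[[0.5,-1.4,0,0,0,0,0],[1.5,-4.2,0,0,0,0,0],[2.7,-7.5,0,0,0,0,0],[3.9,-10.8,0,0,0,0,0],[4.7,-13.2,0,0,0,0,0],[5,-14,0,0,0,0,0],[5,-14,0,0,0,0,0],[5,-14,-1.5,0,0,0,0],[5,-14,-4,0,0,0,0],[5,-14,-6,0,0,0,0],[5,-14,-7,0,0,0,0],[5,-14,-7,0,0,0,0]]]'
python3 - <<'E'
from h import *
c=snap('wrist','w2'); snap('side','s2');print(read_state()['eef_pos'])
E
```

```text
time: 3.2
eef_pos: [0.5942, -0.3107, 0.1585]
tcp_rot: [0.003, -3.136, -0.007]
wrist_force: [-0.2, 0.6, 0.2]
grip_width: 1.001
[ 0.596276   -0.3128333   0.16175884]
```

View pics/w2.png

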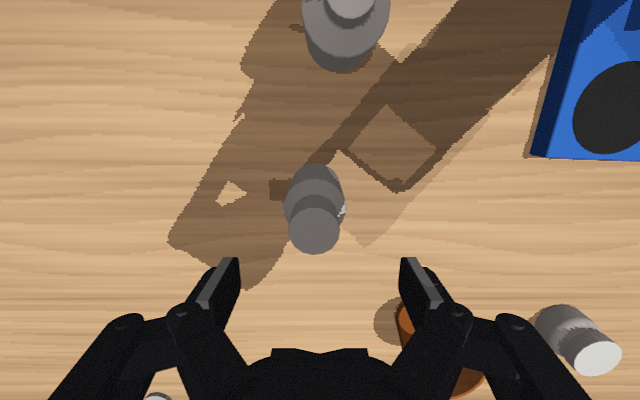

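View pics/s2.png

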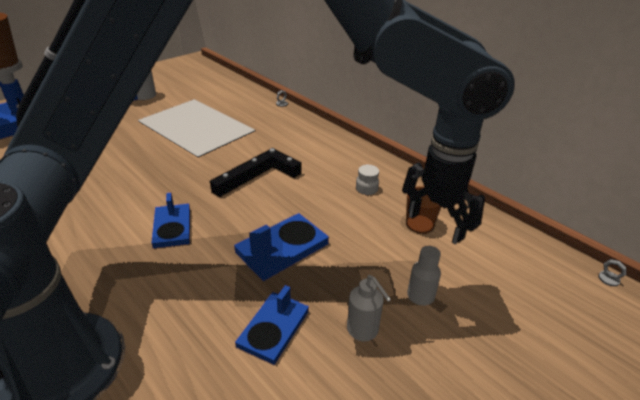

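The wrist view shows the cap at (315,231), nearly centred between the fingers. Next I check the number, then descend.

```bash
python3 - <<'E'
from h import *
c=load('w2'); print(onz(c,(314.5,231),.118), proj(c,[.596,-.314,.118])); print(read_state()['eef_pos'])
E
python3 -m inch '[[[0,0,-0.8,0,0,0,0],[0,0,-2.5,0,0,0,0],[0,0,-4.5,0,0,0,0],[0,0,-6.3,0,0,0,0],[0,0,-7.6,0,0,0,0],[0,0,-8.1,0,0,0,0],[0,0,-8.1,0,0,0,0],[0,0,-8.1,0,0,0,0]]]'
python3 - <<'E'
from h import *
c=snap('wrist','w3'); snap('side','s3');print(read_state()['eef_pos'])
E
```

```text
[ 0.59587182 -0.31482159  0.118     ] [315.63786222 231.16100556]
[ 0.596276   -0.3128333   0.16175884]
time: 3.97
eef_pos: [0.5967, -0.3143, 0.081]
tcp_rot: [-0.0, 3.141, -0.001]
wrist_force: [-0.0, -0.0, 0.5]
grip_width: 0.998
[ 0.59701737 -0.31452409  0.08168053]
```

View pics/w3.png

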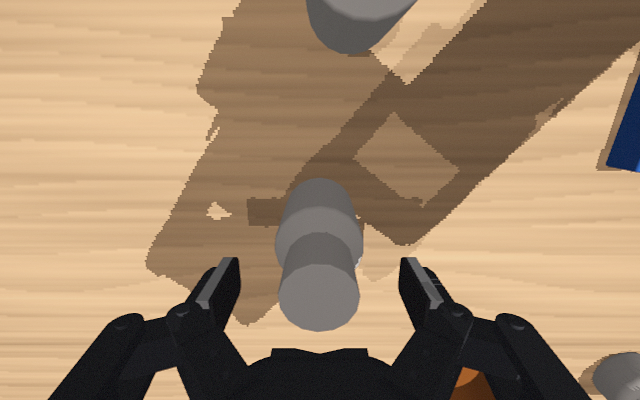

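The cap at (319,295) is centred between the fingers, so I close on it.

```bash
python3 -m inch '[[[0,0,0,0,0,0,60],[0,0,0,0,0,0,120],[0,0,0,0,0,0,170],[0,0,0,0,0,0,200],[0,0,0,0,0,0,220],[0,0,0,0,0,0,220],[0,0,0,0,0,0,220],[0,0,0,0,0,0,220],[0,0,0,0,0,0,220]]]'
python3 -m inch '[[[0,0,0.4,0,0,0,220],[0,0,1.2,0,0,0,220],[0,0,2.4,0,0,0,220],[0,0,3.6,0,0,0,220],[0,0,4.4,0,0,0,220],[0,0,5,0,0,0,220],[0,0,5,0,0,0,220]]]'
python3 - <<'E'
from h import *
c=snap('wrist','w4'); snap('side','s4');snap('scene','c4');print(read_state()['eef_pos'])
E
```

```text
time: 4.82
eef_pos: [0.5966, -0.3143, 0.0809]
tcp_rot: [-0.0, 3.141, -0.001]
wrist_force: [-0.4, -0.6, 3.8]
grip_width: 0.419
time: 5.4
eef_pos: [0.5972, -0.3146, 0.1327]
tcp_rot: [-0.001, 3.138, -0.004]
wrist_force: [0.4, -0.1, -2.5]
grip_width: 0.417
[ 0.59584288 -0.31369107  0.13016043]
```

View pics/s4.png

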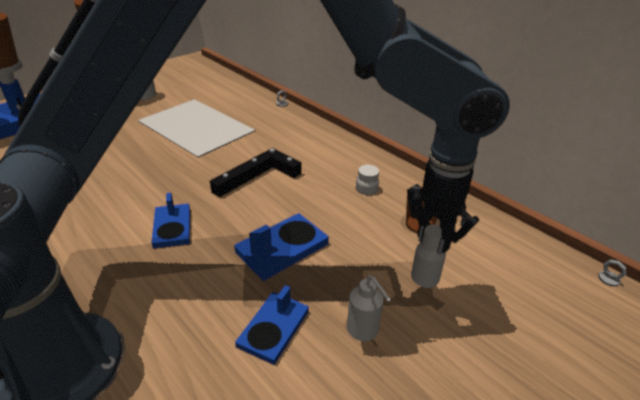

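View pics/w4.png

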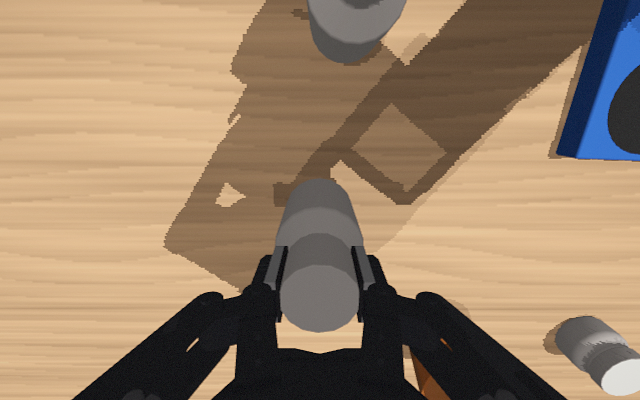

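```bash
python3 -m inch '[[[-0.2,0.8,0.5,0,0,0,220],[-0.8,2.6,1,0,0,0,220],[-1.6,5.4,1,0,0,0,220],[-2.5,8.6,1,0,0,0,220],[-3.5,12,1,0,0,0,220],[-4.5,15.4,1,0,0,0,220],[-5.4,18.8,1,0,0,0,220],[-6.3,21.9,1,0,0,0,220],[-7.1,24.6,1,0,0,0,220],[-7.8,26.8,0.6,0,0,0,220],[-8.2,28.1,0.2,0,0,0,220],[-8.3,28.6,0,0,0,0,220]]]'
python3 -m inch '[[[0,0,0,0,0,0,220],[0,0,0,0,0,0,220],[0,0,-0.3,0,0,0,220],[0,0,-0.8,0,0,0,220],[0,0,-1.2,0,0,0,220],[0,0,-1.5,0,0,0,220],[0,0,-1.5,0,0,0,220]]]'
python3 - <<'E'
from h import *
c=snap('wrist','w5'); snap('side','s5');snap('scene','c5');print(read_state()['eef_pos'])
E
```

```text
time: 6.55
eef_pos: [0.5112, -0.0255, 0.1298]
tcp_rot: [0.004, -3.139, -0.002]
wrist_force: [-0.5, 0.5, -1.0]
grip_width: 0.422
time: 7.13
eef_pos: [0.5126, -0.0283, 0.1144]
tcp_rot: [-0.001, -3.14, -0.001]
wrist_force: [-0.2, 0.5, -1.7]
grip_width: 0.419
[ 0.51317233 -0.02806645  0.11520276]
```

View pics/s5.png

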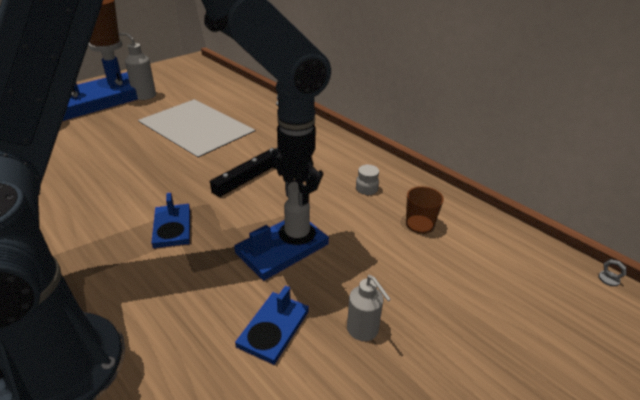

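View pics/w5.png

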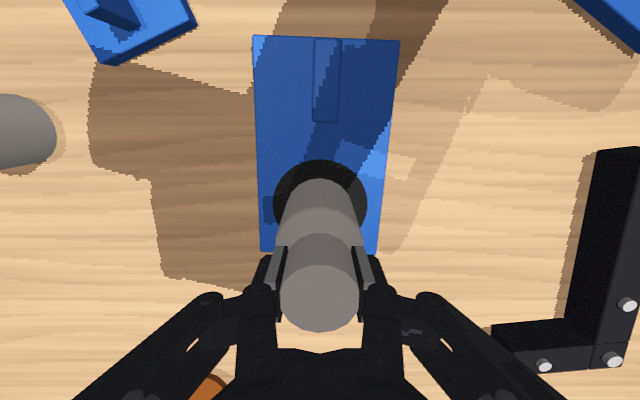

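View pics/c5.png

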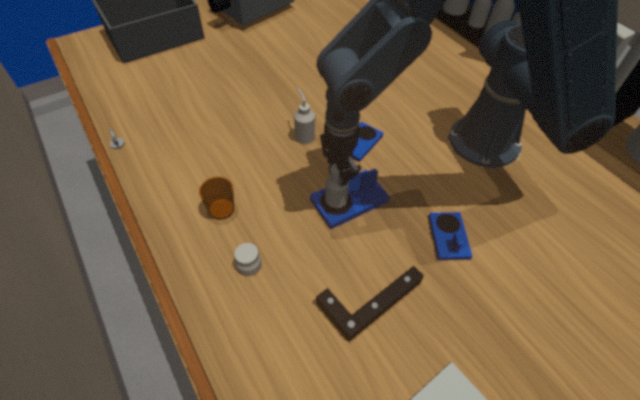

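The wrist view shows the bottle above the pad (pad spans 273–368, bottle centred at about 320). I lower it gently.

```bash
python3 -m inch '[[[0,0,-0.3,0,0,0,220],[0,0,-0.6,0,0,0,220],[0,0,-0.8,0,0,0,220],[0,0,-0.9,0,0,0,220],[0,0,-0.9,0,0,0,220],[0,0,-0.9,0,0,0,220]]]'
python3 -m inch '[[[0,0,-0.05,0,0,0,220],[0,0,-0.1,0,0,0,220],[0,0,-0.15,0,0,0,220],[0,0,-0.15,0,0,0,220],[0,0,-0.15,0,0,0,220]]]'
python3 - <<'E'
from h import *
print([read_state()[k] for k in('eef_pos','wrist_force')])
E
```

```text
time: 7.78
eef_pos: [0.5131, -0.0279, 0.1062]
tcp_rot: [0.0, -3.142, -0.0]
wrist_force: [0.8, -0.2, -1.5]
grip_width: 0.416
time: 8.2
eef_pos: [0.5134, -0.0279, 0.1058]
tcp_rot: [-0.0, 3.141, -0.0]
wrist_force: [-0.7, 0.3, 6.5]
grip_width: 0.419
[array([ 0.5134033 , -0.02794793,  0.10583416]), array([-0.6931794 ,  0.29059495,  6.48765995])]
```

Contact: the vertical force went from -1.5 to +6.5 N. I ease up slightly, open, then rise.

```bash
python3 -m inch '[[[0,0,0.03,0,0,0,220],[0,0,0.05,0,0,0,150],[0,0,0.05,0,0,0,110],[0,0,0.05,0,0,0,70],[0,0,0.05,0,0,0,30],[0,0,0.05,0,0,0,0],[0,0,0.05,0,0,0,0],[0,0,0.05,0,0,0,0],[0,0,0.05,0,0,0,0],[0,0,0.05,0,0,0,0]]]'
python3 -m inch '[[[0,0,0.5,0,0,0,0],[0,0,1.5,0,0,0,0],[0,0,3.2,0,0,0,0],[0,0,5.5,0,0,0,0],[0,0,8,0,0,0,0],[0,0,10,0,0,0,0],[0,0,11,0,0,0,0],[-1,0,11.4,0,0,0,0],[-3,0,11.4,0,0,0,0],[-6,0,11.4,0,0,0,0],[-8.5,0,11.4,0,0,0,0],[-9.7,0,11.4,0,0,0,0]]]'
python3 -m inch '[[[0,0,0,0,0,0,0],[0,0,0,0,0,0,0]]]'
python3 - <<'E'
from h import *
c=snap('wrist','w6'); snap('side','s6');snap('scene','c6');print(read_state()['eef_pos'])
E
```

```text
time: 9.03
eef_pos: [0.5131, -0.0279, 0.1052]
tcp_rot: [0.0, -3.141, -0.0]
wrist_force: [-0.6, -0.1, 0.6]
grip_width: 1.001
time: 10.03
eef_pos: [0.4105, -0.0265, 0.2181]
tcp_rot: [0.0, -3.135, -0.003]
wrist_force: [0.4, 0.3, -0.0]
grip_width: 1.001
time: 10.2
eef_pos: [0.4153, -0.0278, 0.2191]
tcp_rot: [-0.001, -3.141, -0.0]
wrist_force: [-1.0, -0.5, 0.3]
grip_width: 0.997
[ 0.41738293 -0.02824831  0.2193123 ]
```

View pics/s6.png

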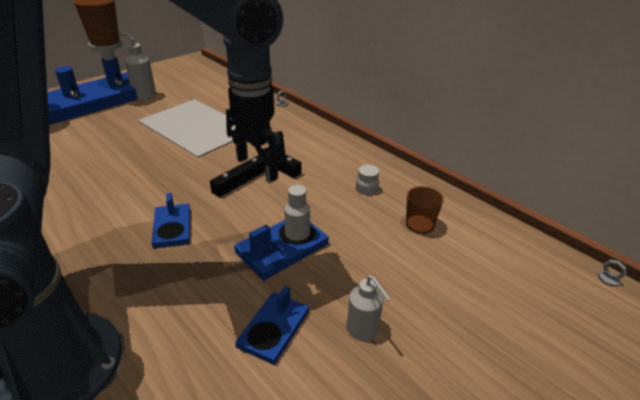

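View pics/w6.png

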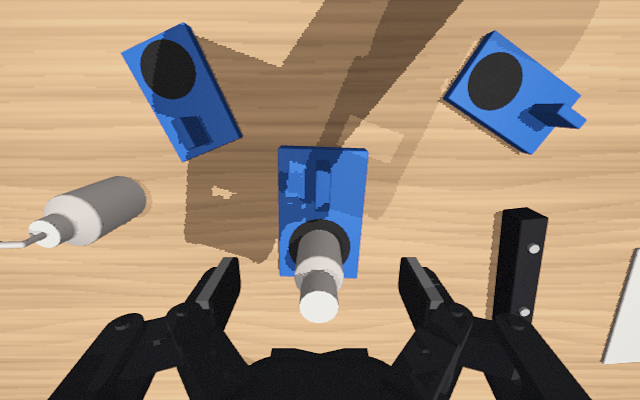

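The bottle stands on the pad, at (297,215) in the side view. In the wrist view the carrier corners are about (278,147), (368,150), (357,277), (281,276).

```bash
python3 - <<'E'
from h import *
np.set_printoptions(precision=4,suppress=True)
c=load('w6')
P=[onz(c,p,.025) for p in [(278,149),(368,151),(357,277),(281,275)]];print(*P,np.mean(P,0)); 
print('yaw',[np.arctan2(*(P[i]-P[j])[1::-1]) for i,j in((3,0),(2,1))],[np.linalg.norm(P[i]-P[(i+1)%4]) for i in range(4)])
print('cap',onz(c,(319,307),.143))
cv2.imwrite('pics/w6c.png',cv2.resize(c['img'][130:330,250:400,::-1],None,fx=3,fy=3,interpolation=cv2.INTER_CUBIC))
s=load('c6');cv2.imwrite('pics/c6c.png',cv2.resize(s['img'][90:240,230:430,::-1],None,fx=4,fy=4,interpolation=cv2.INTER_CUBIC))
E
```

```text
[ 0.3812 -0.078   0.025 ] [0.3837 0.0302 0.025 ] [0.5607 0.0247 0.025 ] [ 0.5572 -0.0824  0.025 ] [ 0.4707 -0.0264  0.025 ]
yaw [np.float64(-0.024954254784354774), np.float64(-0.03107882451975837)] [np.float64(0.1081649497879681), np.float64(0.17708791957904202), np.float64(0.10708272489533296), np.float64(0.17612897768777147)]
cap [ 0.5137 -0.0289  0.143 ]
```

View pics/w6c.png

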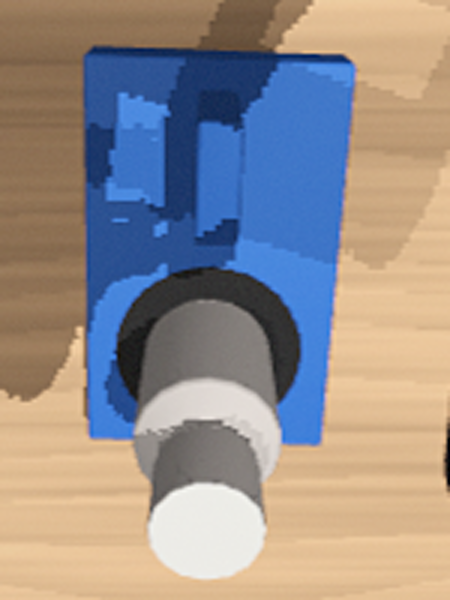

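View pics/c6c.png

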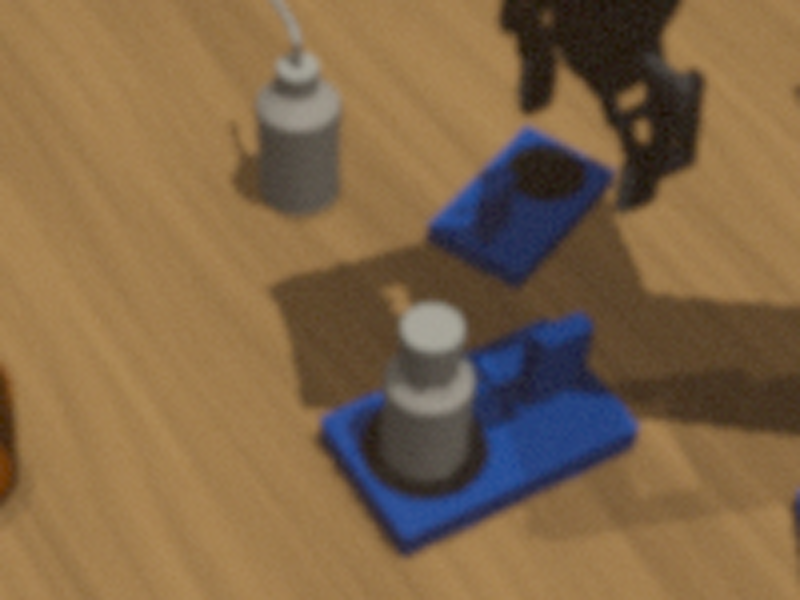

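The bottle is at (0.5137, -0.0289) against the pad at (0.513, -0.028), so step 1 is good. Next I descend over the grip bar at (0.416, -0.026), yaw -0.026.

```bash
python3 -m inch '[[[0,0.1,-1,0,0,-0.026,0],[0,0.2,-3,0,0,-0.026,0],[0,0.2,-5.5,0,0,-0.026,0],[0,0.2,-8,0,0,-0.026,0],[0,0.2,-10.5,0,0,-0.026,0],[0,0.2,-13,0,0,-0.026,0],[0,0.2,-15.2,0,0,-0.026,0],[0,0.2,-17,0,0,-0.026,0],[0,0.2,-17.9,0,0,-0.026,0],[0,0.2,-17.9,0,0,-0.026,0],[0,0.2,-17.9,0,0,-0.026,0]]]'
python3 - <<'E'
from h import *
c=snap('wrist','w7'); snap('side','s7')
E
```

```text
time: 11.27
eef_pos: [0.4168, -0.026, 0.0395]
tcp_rot: [-0.04, -3.141, -0.0]
wrist_force: [0.1, 0.1, 0.1]
grip_width: 1.0
```

View pics/w7.png

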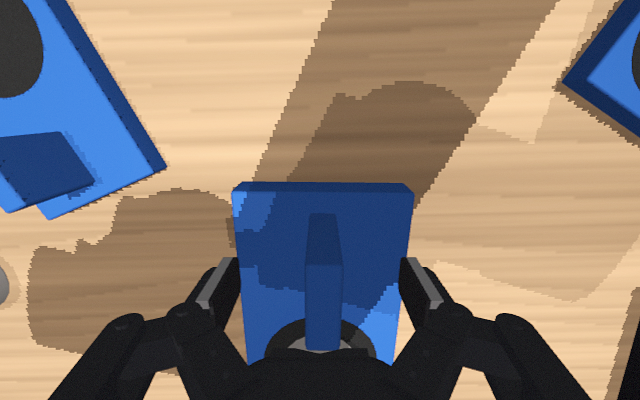

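View pics/s7.png

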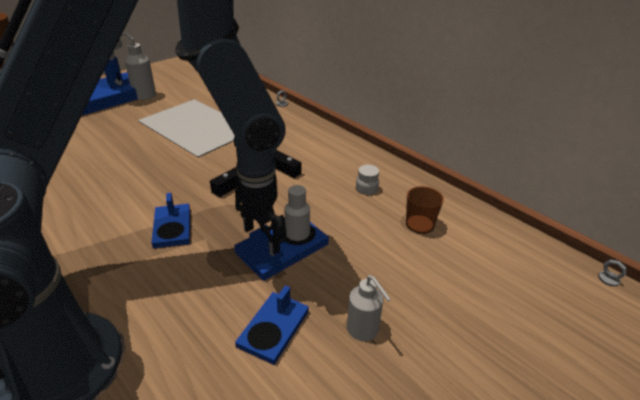

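The bar is centred at (323,280) between the open fingers and the bottle is standing. I close gently.

```bash
python3 -m inch '[[[0,0,0,0,0,0,50],[0,0,0,0,0,0,90],[0,0,0,0,0,0,120],[0,0,0,0,0,0,140],[0,0,0,0,0,0,160],[0,0,0,0,0,0,175],[0,0,0,0,0,0,190],[0,0,0,0,0,0,205],[0,0,0,0,0,0,225],[0,0,0,0,0,0,245],[0,0,0,0,0,0,245],[0,0,0,0,0,0,245]]]'
python3 -m inch '[[[0,0,0,0,0,0,245],[0,0,0,0,0,0,245],[0,0,0,0,0,0,245],[0,0,0,0,0,0,245]]]'
python3 - <<'E'
from h import *
c=snap('wrist','w8'); snap('side','s8'); print(read_state())
E
```

```text
time: 12.37
eef_pos: [0.416, -0.0257, 0.0405]
tcp_rot: [-0.04, -3.141, -0.0]
wrist_force: [0.1, 3.1, 6.2]
grip_width: 0.181
time: 12.7
eef_pos: [0.416, -0.0257, 0.0405]
tcp_rot: [-0.04, -3.141, -0.0]
wrist_force: [0.0, 3.1, 5.6]
grip_width: 0.184
{'time': 12.8, 'qpos': array([-3.31316338e-01,  6.49335535e-01,  2.09525309e+00,  3.97489760e-04,
        3.97210152e-01, -1.87665872e+00]), 'qvel': array([ 0.00046718,  0.0026902 ,  0.00020775, -0.00081183, -0.00134095,
       -0.00068519]), 'effort': array([ -1.22230858, -32.31588364,  -2.93350451,  -0.25766222,
        -0.252111  ,   0.03557967]), 'eef_pos': array([ 0.4159803 , -0.02566351,  0.04048109]), 'tcp_rot': array([-4.05557146e-02, -3.14118324e+00, -3.30726511e-04]), 'wrist_force': array([0.40040912, 2.06150993, 5.61372692]), 'ft_torque': array([0.3732361 , 0.03580235, 0.00577077]), 'grip_width': 0.17831966914917116}
```

View pics/w8.png

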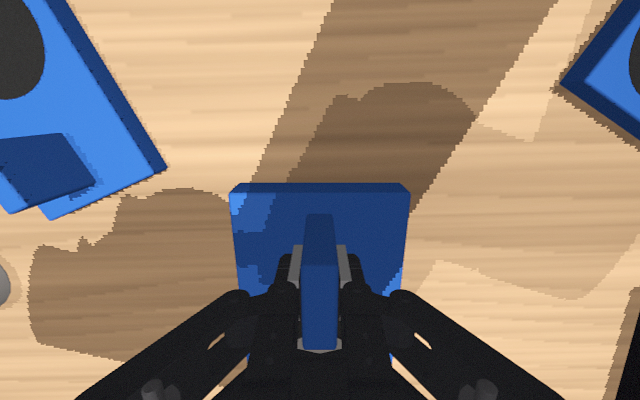

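View pics/s8.png

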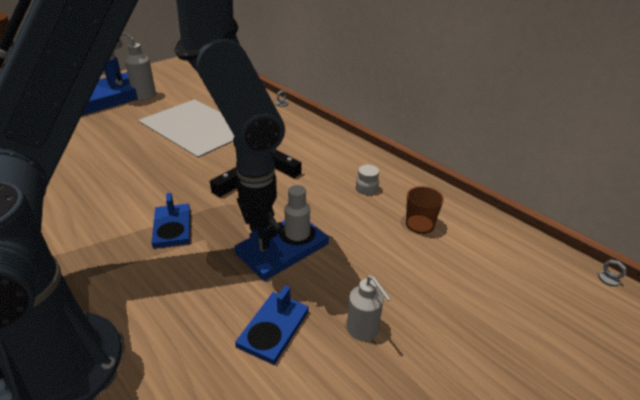

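The bar is gripped (opening 15.5 mm, expected 16) and the bottle stands. I refine the bracket corner from the earlier wrist picture w5.

```bash
python3 - <<'E'
from h import *
np.set_printoptions(precision=4,suppress=True)
c=load('w5');cv2.imwrite('pics/w5c.png',cv2.resize(c['img'][140:390,480:640,::-1],None,fx=3,fy=2.4,interpolation=cv2.INTER_CUBIC))
E
```

```text
(no output)
```

View pics/w5c.png

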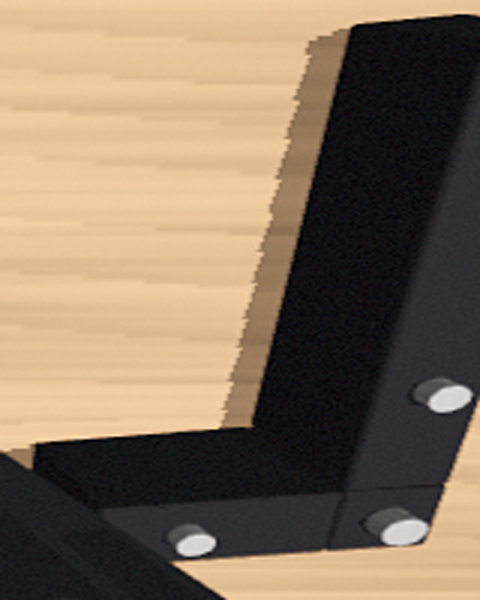

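```bash
python3 - <<'E'
from h import *
np.set_printoptions(precision=4,suppress=True)
c=load('w5');W=lambda u,v:(480+(u+.5)/3-.5,140+(v+.5)/2.4-.5)
k=onz(c,W(253,427),0); e=onz(c,W(350,28),0); f=onz(c,W(35,443),.0)
t=onz(c,W(346,491),.04); g=onz(c,W(104,508),.04)
print('floor corner',k,'top corner',t,'short faces',f,g,'long end',e,np.linalg.norm(e-k))
print('yaw',np.arctan2(*(k-e)[1::-1]),np.arctan2(*(k-f)[1::-1])-np.pi/2,np.arctan2(*(t-g)[1::-1])-np.pi/2)
y=.12;R=np.array([[np.cos(y),-np.sin(y)],[np.sin(y),np.cos(y)]])
for C in (k[:2],t[:2],np.array([.6557,.247])): print(C,'grip TCP target',C+R@[-.145,-.055])
E
```

```text
floor corner [0.658  0.2499 0.    ] top corner [0.6554 0.2471 0.04  ] short faces [0.6673 0.1689 0.    ] [0.6645 0.1683 0.04  ] long end [0.469  0.2258 0.    ] 0.1904818256732393
yaw 0.12705222573173122 0.11476804054759682 0.11457698883345646
[0.658  0.2499] grip TCP target [0.5206 0.178 ]
[0.6554 0.2471] grip TCP target [0.5181 0.1751]
[0.6557 0.247 ] grip TCP target [0.5183 0.175 ]
```

The bracket corner comes out at about (0.6565, 0.248) with yaw 0.12, consistent across views. I slide the carrier to about 2 cm short of both stops while turning it to the bracket's yaw.

```bash
python3 -m inch '[[[0.05,0.15,0.03,0,0,0.001,245],[0.2,0.45,0.03,0,0,0.004,245],[0.45,0.95,0.03,0,0,0.008,245],[0.75,1.6,0.03,0,0,0.013,245],[1.15,2.4,0.03,0,0,0.02,245],[1.6,3.3,0.03,0,0,0.027,245],[2.05,4.2,0.03,0,0,0.034,245],[2.5,5.1,0.03,0,0,0.042,245],[2.9,6.0,0.03,0,0,0.05,245],[3.35,6.9,0.03,0,0,0.058,245],[3.8,7.8,0.03,0,0,0.066,245],[4.25,8.75,0.03,0,0,0.073,245]]]'
python3 -m inch '[[[0.45,0.95,0,0,0,0.008,245],[0.9,1.85,0,0,0,0.016,245],[1.3,2.75,0,0,0,0.024,245],[1.75,3.65,0,0,0,0.032,245],[2.2,4.6,0,0,0,0.04,245],[2.65,5.5,0,0,0,0.047,245],[3.05,6.4,0,0,0,0.054,245],[3.45,7.2,0,0,0,0.06,245],[3.8,7.95,0,0,0,0.066,245],[4.1,8.5,0,0,0,0.07,245],[4.25,8.95,0,0,0,0.073,245],[4.3,9.2,0,0,0,0.073,245]]]'
python3 -m inch '[[[0,0,0,0,0,0,245],[0,0,0,0,0,0,245],[0,0,0,0,0,0,245]]]'
python3 - <<'E'
from h import *
c=snap('wrist','w9'); snap('side','s9');snap('scene','c9'); print(read_state())
s=load('c9');cv2.imwrite('pics/c9c.png',cv2.resize(s['img'][170:350,280:480,::-1],None,fx=3.3,fy=3.3,interpolation=cv2.INTER_CUBIC))
E
```

```text
time: 13.8
eef_pos: [0.4589, 0.0627, 0.0405]
tcp_rot: [0.076, -3.14, -0.0]
wrist_force: [-0.6, -2.0, -0.4]
grip_width: 0.177
time: 14.8
eef_pos: [0.5021, 0.1542, 0.0405]
tcp_rot: [-0.19, 3.135, 0.0]
wrist_force: [-0.1, -1.4, -2.4]
grip_width: 0.182
time: 15.05
eef_pos: [0.5017, 0.1536, 0.0406]
tcp_rot: [-0.189, 3.136, 0.0]
wrist_force: [1.1, 1.3, -3.6]
grip_width: 0.177
{'time': 15.2, 'qpos': array([ 8.36879171e-02,  7.02356073e-01,  1.82414276e+00,  7.41736567e-05,
        6.15000139e-01, -1.60730041e+00]), 'qvel': array([-2.11426144e-03,  1.47903490e-04, -3.58228616e-04,  4.33530584e-04,
        2.92371434e-03, -2.87981656e-05]), 'effort': array([ -0.43714042, -43.1963253 ,  -7.64947683,  -0.06280628,
         0.07724723,   0.11348577]), 'eef_pos': array([0.50164932, 0.15348285, 0.04058481]), 'tcp_rot': array([-1.88582987e-01,  3.13583462e+00,  7.06774320e-05]), 'wrist_force': array([ 0.48307199,  0.02332328, -4.04626636]), 'ft_torque': array([0.17007684, 0.00197505, 0.13671747]), 'grip_width': 0.18088177977991468}
```

View pics/c9c.png

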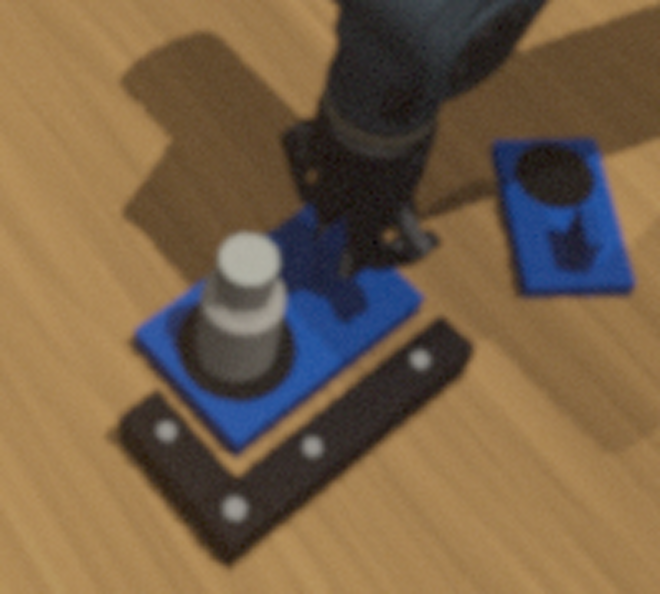

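View pics/s9.png

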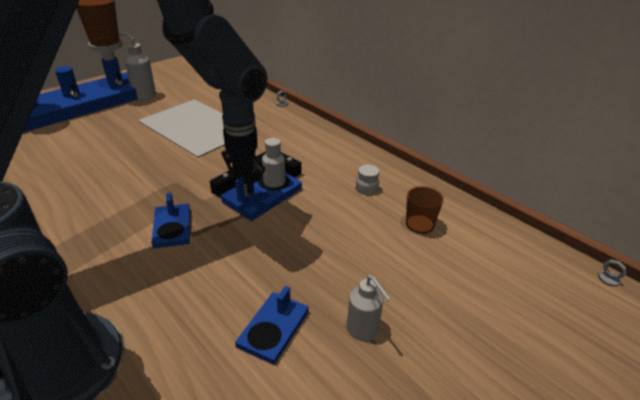

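View pics/w9.png

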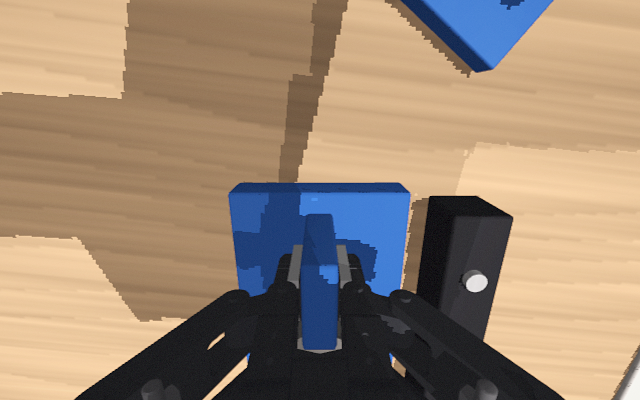

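The gaps to both stops are even and the carrier lies parallel to the bracket. I close most of the gap.

```bash
python3 -m inch '[[[0.05,0.06,-0.03,0,0,0,245],[0.17,0.2,-0.03,0,0,0,245],[0.35,0.44,-0.03,0,0,0,245],[0.55,0.7,-0.03,0,0,0,245],[0.75,0.95,-0.03,0,0,0,245],[0.95,1.2,-0.03,0,0,0,245],[1.1,1.4,-0.03,0,0,0,245],[1.2,1.55,-0.03,0,0,0,245],[1.3,1.65,-0.03,0,0,0,245],[1.3,1.65,-0.03,0,0,0,245],[1.3,1.65,-0.03,0,0,0,245]]]'
python3 -m inch '[[[-0.01,0.1,0,0,0,0,245],[-0.02,0.2,0,0,0,0,245],[-0.03,0.3,0,0,0,0,245],[-0.03,0.3,0,0,0,0,245],[-0.03,0.3,0,0,0,0,245],[-0.03,0.3,0,0,0,0,245]]]'
```

```text
time: 16.12
eef_pos: [0.5145, 0.1703, 0.0405]
tcp_rot: [0.189, -3.136, -0.0]
wrist_force: [-3.9, -2.1, 4.9]
grip_width: 0.179
time: 16.62
eef_pos: [0.5154, 0.1731, 0.0405]
tcp_rot: [-0.189, 3.134, 0.0]
wrist_force: [0.8, -4.1, 3.8]
grip_width: 0.179
```

```bash
python3 -m inch '[[[-0.01,0.1,0.02,0,0,0,245],[-0.02,0.2,0.02,0,0,0,245],[-0.02,0.2,0.02,0,0,0,245],[-0.02,0.2,0.02,0,0,0,245],[-0.02,0.2,0.02,0,0,0,245]]]'
python3 -m inch '[[[0.1,0.01,0,0,0,0,245],[0.2,0.02,0,0,0,0,245],[0.3,0.03,0,0,0,0,245],[0.3,0.03,0,0,0,0,245],[0.3,0.03,0,0,0,0,245]]]'
```

```text
time: 17.03
eef_pos: [0.515, 0.175, 0.0405]
tcp_rot: [-0.189, 3.134, -0.0]
wrist_force: [2.0, -4.1, 1.1]
grip_width: 0.179
time: 17.45
eef_pos: [0.5149, 0.175, 0.0405]
tcp_rot: [0.189, -3.132, 0.001]
wrist_force: [-4.3, -5.5, 5.1]
grip_width: 0.181
```

```bash
python3 - <<'E'
from h import *
snap('wrist','w10'); snap('side','s10');snap('scene','c10'); s=read_state();print(s['eef_pos'],s['wrist_force'],s['ft_torque'])
s=load('c10');A=cv2.resize(s['img'][190:350,280:440,::-1],None,fx=2.5,fy=2.5,interpolation=cv2.INTER_CUBIC)
s=load('s10');B=cv2.resize(s['img'][120:240,190:310,::-1],None,fx=3.333,fy=3.333,interpolation=cv2.INTER_CUBIC)
cv2.imwrite('pics/cs10.png',np.hstack([A,B]))
E
```

```text
[0.51489443 0.17503394 0.04052803] [-4.09021689 -5.78083645  6.33199072] [-0.7362369   0.2744802  -0.15454766]
```

View pics/cs10.png

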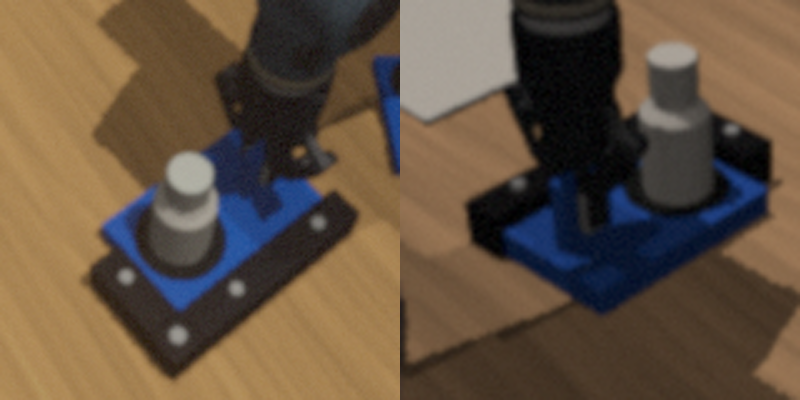

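View pics/w10.png

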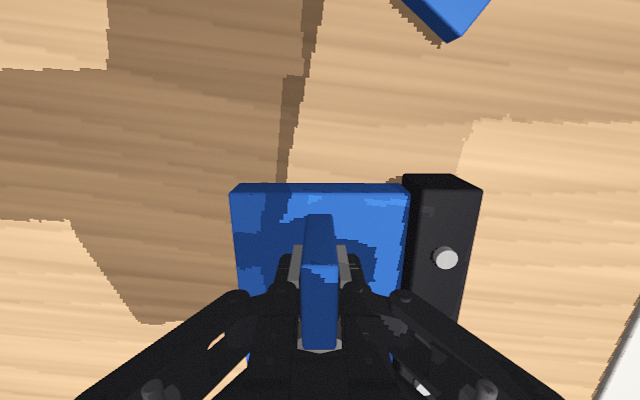

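The carrier looks near or against both stops and the bottle stands. I press further in small steps, watching the forces.

```bash
python3 -m inch '[[[0,0.1,0.02,0,0,0,245],[-0.01,0.2,0.02,0,0,0,245],[-0.02,0.3,0.02,0,0,0,245],[-0.02,0.3,0.02,0,0,0,245],[-0.02,0.3,0.02,0,0,0,245]]]'
python3 -m inch '[[[0.1,0.01,0,0,0,0,245],[0.2,0.02,0,0,0,0,245],[0.3,0.03,0,0,0,0,245],[0.3,0.03,0,0,0,0,245],[0.3,0.03,0,0,0,0,245]]]'
python3 - <<'E'
from h import *
s=read_state();print(s['eef_pos'],s['wrist_force'],s['ft_torque'])
E
```

```text
time: 18.02
eef_pos: [0.5148, 0.1752, 0.0408]
tcp_rot: [0.192, -3.131, 0.007]
wrist_force: [-3.3, -17.3, 6.5]
grip_width: 0.183
time: 18.43
eef_pos: [0.5148, 0.1752, 0.0407]
tcp_rot: [0.192, -3.124, 0.008]
wrist_force: [-8.4, -17.7, 10.4]
grip_width: 0.182
[0.5147665  0.17519504 0.04070619] [ -8.43059508 -17.65198358  10.41657959] [-2.53974597  0.68898963 -0.1206088 ]
```

```bash
python3 -m inch '[[[0.1,0.01,0.03,0,0,0,245],[0.2,0.02,0.03,0,0,0,245],[0.3,0.03,0.03,0,0,0,245],[0.4,0.04,0.03,0,0,0,245],[0.5,0.05,0.03,0,0,0,245],[0.5,0.05,0.03,0,0,0,245],[0.5,0.05,0.03,0,0,0,245]]]'
python3 - <<'E'
from h import *
snap('wrist','w11'); snap('side','s11');snap('scene','c11')
s=read_state();print(s['eef_pos'],s['wrist_force'],s['ft_torque'])
s=load('c11');A=cv2.resize(s['img'][190:350,280:440,::-1],None,fx=2.5,fy=2.5,interpolation=cv2.INTER_CUBIC)
s=load('s11');B=cv2.resize(s['img'][120:240,190:310,::-1],None,fx=3.333,fy=3.333,interpolation=cv2.INTER_CUBIC)
cv2.imwrite('pics/cs11.png',np.hstack([A,B]))
cv2.imwrite('pics/w11z.png',cv2.resize(load('c11')['img'][260:350,310:400,::-1],None,fx=6.6,fy=6.6,interpolation=cv2.INTER_CUBIC))
E
```

```text
time: 19.02
eef_pos: [0.5147, 0.1751, 0.0406]
tcp_rot: [0.192, -3.114, 0.009]
wrist_force: [-14.5, -19.2, 15.8]
grip_width: 0.181
[0.5147442  0.17513251 0.04059895] [-14.57218934 -19.04828465  15.65218596] [-2.56359233  1.7527309  -0.04846516]
```

View pics/cs11.png

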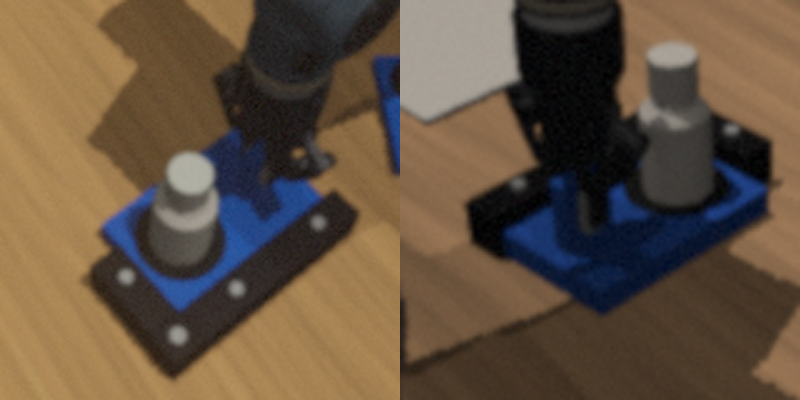

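View pics/w11z.png

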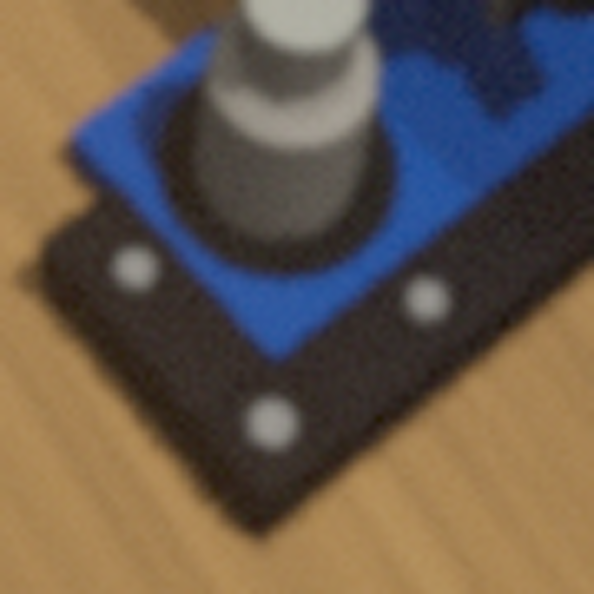

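The x force grows without movement, but so does the downward load (15 N), and floor friction could be carrying the push. I relieve the downward load and watch whether x slips.

```bash
python3 -m inch '[[[0,0,0.04,0,0,0,245],[0,0,0.08,0,0,0,245],[0,0,0.08,0,0,0,245],[0,0,0.08,0,0,0,245]]]'
python3 -m inch '[[[0,0,0.04,0,0,0,245],[0,0,0.06,0,0,0,245],[0,0,0.06,0,0,0,245],[0,0,0.06,0,0,0,245]]]'
python3 - <<'E'
from h import *
np.set_printoptions(precision=4,suppress=True)
s=read_state();print(s['eef_pos'],s['wrist_force'],s['ft_torque'])
c=load('w11')
P=[onz(c,p,.025) for p in [(230,193),(408,193)]];print(*P,np.linalg.norm(P[0]-P[1]),np.arctan2(*(P[1]-P[0])[1::-1])-np.pi/2)
cv2.imwrite('pics/w11c.png',cv2.resize(c['img'][165:265,210:500,::-1],None,fx=2.7,fy=2.7,interpolation=cv2.INTER_CUBIC))
E
```

```text
time: 19.5
eef_pos: [0.5147, 0.1752, 0.0407]
tcp_rot: [0.192, -3.114, 0.009]
wrist_force: [-13.3, -19.0, 10.0]
grip_width: 0.179
time: 19.83
eef_pos: [0.5147, 0.1752, 0.0407]
tcp_rot: [0.192, -3.113, 0.009]
wrist_force: [-12.1, -18.7, 7.2]
grip_width: 0.177
[0.5147 0.1752 0.0407] [-12.052  -18.6655   7.1569] [-2.6388  1.3899 -0.0425]
[0.4869 0.1168 0.025 ] [0.4737 0.2224 0.025 ] 0.10647767422117108 0.12407428070366633
```

View pics/w11c.png

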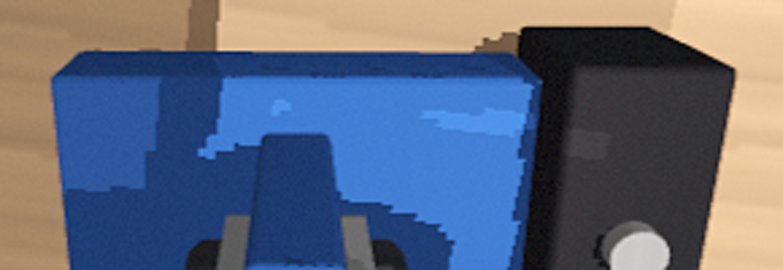

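```bash
python3 - <<'E'
from h import *
np.set_printoptions(precision=4,suppress=True)
c=load('w11');W=lambda u,v:(210+(u+.5)/2.7-.5,165+(v+.5)/2.7-.5)
y=.12;ex=np.array([np.cos(y),np.sin(y)]);ey=np.array([-ex[1],ex[0]])
for n,p,z in [('stop end floor',(523,28),0),('stop end floor2',(650,28),0),('stop end top',(570,68),.04),('stop end top2',(735,70),.04),('car rear top L',(53,77),.025),('car rear top R',(540,80),.025),('car rear floor L',(80,52),0),('car rear floor R',(515,54),0)]:
    P=onz(c,W(*p),z)[:2]; print(n,P,'s',P@ex,'t',P@ey)
print('corner .6565,.248: s,t',np.array([.6565,.248])@ex,np.array([.6565,.248])@ey)
E
```

```text
stop end floor [0.4679 0.2256] s 0.4914979669246934 t 0.1679257036704668
stop end floor2 [0.4639 0.2571] s 0.4913779988289597 t 0.19968222786462742
stop end top [0.4674 0.2235] s 0.4907978924327431 t 0.16593023380661542
stop end top2 [0.4637 0.2562] s 0.4910796505223839 t 0.19888584809773205
car rear top L [0.487  0.1164] s 0.4974690527877939 t 0.05722421751161021
car rear top R [0.4744 0.2236] s 0.49772054234478136 t 0.16521303830484022
car rear floor L [0.4878 0.1155] s 0.4981300586000612 t 0.056253637059161296
car rear floor R [0.4747 0.225 ] s 0.49821919351740773 t 0.16654211003514732
corner .6565,.248: s,t 0.6814674968457152 0.16762547760658328
```

Carrier rear edge sits about 7 mm past the stop's end, where 10 mm is expected. So it is probably about 3 mm short of the short stop, held by friction against the long stop. I ease x and y, then push x with little side load.

```bash
python3 -m inch '[[[-0.2,-0.02,0,0,0,0,245],[-0.4,-0.05,0,0,0,0,245],[-0.4,-0.15,0.02,0,0,0,245],[-0.4,-0.25,0.02,0,0,0,245],[-0.4,-0.35,0.02,0,0,0,245],[-0.4,-0.35,0.02,0,0,0,245],[-0.4,-0.35,0.02,0,0,0,245]]]'
python3 -m inch '[[[0.1,0,0,0,0,0,245],[0.2,0,0,0,0,0,245],[0.3,0,0,0,0,0,245],[0.3,0,0,0,0,0,245],[0.3,0,0,0,0,0,245]]]'
```

```text
time: 20.42
eef_pos: [0.5179, 0.1755, 0.0413]
tcp_rot: [0.189, -3.129, 0.001]
wrist_force: [-2.7, -4.8, -6.1]
grip_width: 0.18
time: 20.83
eef_pos: [0.518, 0.1754, 0.0415]
tcp_rot: [0.19, -3.123, 0.001]
wrist_force: [-9.1, -5.0, -2.0]
grip_width: 0.18
```

The carrier slipped 3.2 mm to x=0.518 and stopped there, matching the predicted gap. Now I press into both.

```bash
python3 -m inch '[[[0.1,0.01,0,0,0,0,245],[0.2,0.02,0,0,0,0,245],[0.3,0.03,0,0,0,0,245],[0.3,0.13,0,0,0,0,245],[0.3,0.23,0,0,0,0,245],[0.3,0.3,0,0,0,0,245],[0.3,0.3,0,0,0,0,245],[0.3,0.3,0,0,0,0,245]]]'
python3 - <<'E'
from h import *
np.set_printoptions(precision=4,suppress=True)
snap('wrist','w12'); snap('side','s12');snap('scene','c12')
s=read_state();print(s['eef_pos'],s['wrist_force'],s['ft_torque'])
s=load('c12');A=cv2.resize(s['img'][190:350,280:440,::-1],None,fx=2.5,fy=2.5,interpolation=cv2.INTER_CUBIC)
s=load('s12');B=cv2.resize(s['img'][120:240,190:310,::-1],None,fx=3.333,fy=3.333,interpolation=cv2.INTER_CUBIC)
cv2.imwrite('pics/cs12.png',np.hstack([A,B]))
c=load('w12');cv2.imwrite('pics/w12c.png',cv2.resize(c['img'][165:265,210:500,::-1],None,fx=2.7,fy=2.7,interpolation=cv2.INTER_CUBIC))
E
```

```text
time: 21.5
eef_pos: [0.5181, 0.1756, 0.0416]
tcp_rot: [0.192, -3.116, 0.008]
wrist_force: [-13.5, -14.4, 3.9]
grip_width: 0.178
[0.5181 0.1756 0.0416] [-12.7514 -15.8388   4.4179] [-2.4011  1.9232  0.0049]
```

View pics/cs12.png

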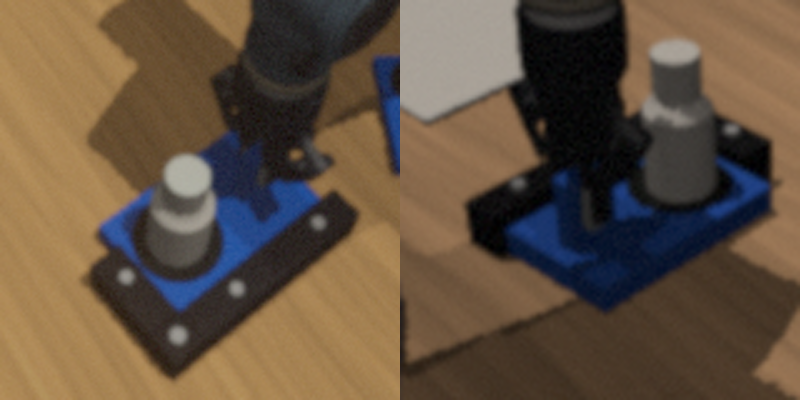

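View pics/w12c.png

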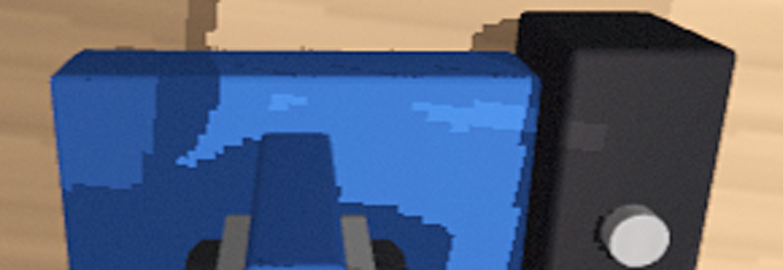

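```bash
python3 -m inch '[[[0.1,0,0.01,0,0,0,245],[0.2,-0.02,0.02,0,0,0,245],[0.3,-0.05,0.03,0,0,0,245],[0.4,-0.08,0.04,0,0,0,245],[0.5,-0.1,0.05,0,0,0,245],[0.6,-0.1,0.06,0,0,0,245],[0.7,-0.1,0.07,0,0,0,245],[0.8,-0.1,0.08,0,0,0,245],[0.8,-0.1,0.08,0,0,0,245],[0.8,-0.1,0.08,0,0,0,245]]]'
python3 - <<'E'
from h import *
np.set_printoptions(precision=4,suppress=True)
snap('wrist','w13'); snap('side','s13')
s=read_state();print(s['eef_pos'],s['wrist_force'],s['ft_torque'],s['tcp_rot'])
c=load('w13');cv2.imwrite('pics/w13c.png',cv2.resize(c['img'][165:265,210:500,::-1],None,fx=2.7,fy=2.7,interpolation=cv2.INTER_CUBIC))
B=cv2.resize(load('s13')['img'][120:240,190:310,::-1],None,fx=4,fy=4,interpolation=cv2.INTER_CUBIC);cv2.imwrite('pics/s13c.png',B)
E
```

```text
time: 22.48
eef_pos: [0.5179, 0.1755, 0.0416]
tcp_rot: [0.189, -3.101, 0.006]
wrist_force: [-25.9, -10.9, 9.5]
grip_width: 0.181
[0.518  0.1755 0.0416] [-25.5693 -10.3608  10.2202] [-1.7456  3.1924 -0.2011] [ 0.1891 -3.1007  0.0056]
```

View pics/w13c.png

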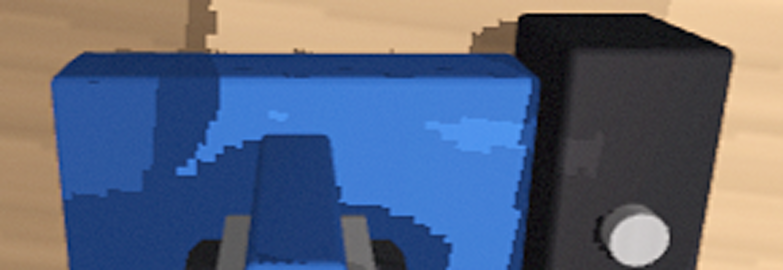

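View pics/s13c.png

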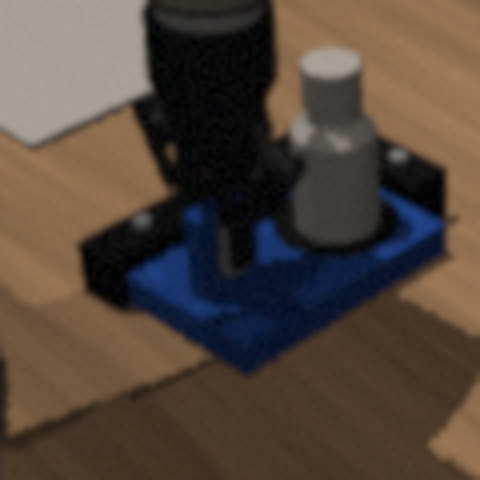

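Balancing: more y, less down-load, then a final measurement.

```bash
python3 -m inch '[[[0,0.05,0.02,0,0,0,245],[0,0.1,0.04,0,0,0,245],[0,0.15,0.06,0,0,0,245],[0,0.2,0.08,0,0,0,245],[0,0.25,0.1,0,0,0,245],[0,0.3,0.1,0,0,0,245],[0,0.3,0.1,0,0,0,245],[0,0.3,0.1,0,0,0,245],[0,0.3,0.1,0,0,0,245],[0,0.3,0.1,0,0,0,245]]]'
python3 - <<'E'
from h import *
np.set_printoptions(precision=4,suppress=True)
snap('wrist','w14'); snap('side','s14'); snap('scene','c14')
s=read_state();print(s['eef_pos'],s['wrist_force'],s['ft_torque'],s['tcp_rot'])
c=load('w14');cv2.imwrite('pics/w14c.png',cv2.resize(c['img'][165:265,210:500,::-1],None,fx=2.7,fy=2.7,interpolation=cv2.INTER_CUBIC))
A=cv2.resize(load('c14')['img'][190:350,280:440,::-1],None,fx=2.5,fy=2.5,interpolation=cv2.INTER_CUBIC)
B=cv2.resize(load('s14')['img'][120:240,190:310,::-1],None,fx=3.333,fy=3.333,interpolation=cv2.INTER_CUBIC)
cv2.imwrite('pics/cs14.png',np.hstack([A,B]))
E
```

```text
time: 23.42
eef_pos: [0.518, 0.1757, 0.042]
tcp_rot: [0.191, -3.099, 0.012]
wrist_force: [-24.0, -20.5, 6.0]
grip_width: 0.178
[0.518  0.1757 0.0421] [-24.7669 -20.5514   7.1982] [-3.2436  3.0476 -0.2347] [ 0.191  -3.0991  0.0119]
```

View pics/w14c.png

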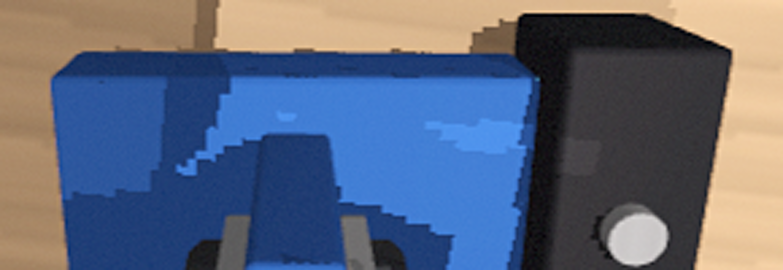

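View pics/cs14.png

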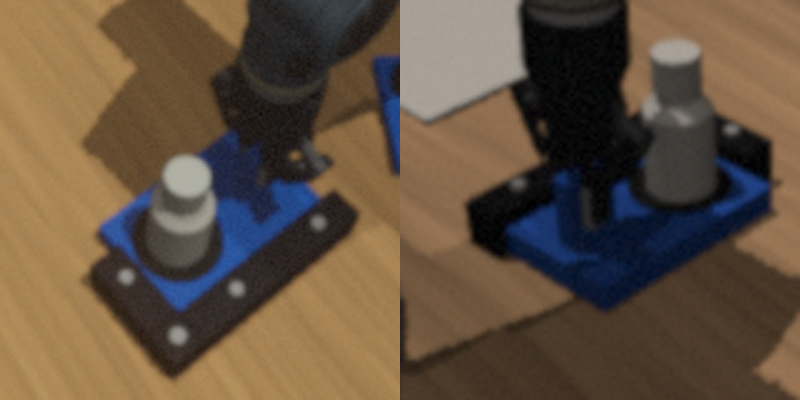

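View pics/c14.png

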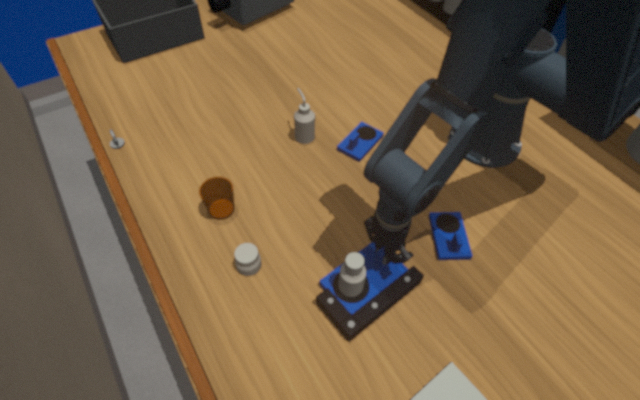

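```bash
python3 - <<'E'
from h import *
np.set_printoptions(precision=4,suppress=True)
c=load('w14');W=lambda u,v:(210+(u+.5)/2.7-.5,165+(v+.5)/2.7-.5)
y=.12;ex=np.array([np.cos(y),np.sin(y)]);ey=np.array([-ex[1],ex[0]])
for n,p,z in [('stop end floor',(520,14),0),('stop end top',(570,49),.04),('car rear top L',(53,77),.025),('car rear top R',(538,80),.025),('car rear floor L',(80,52),0),('car rear floor R',(513,53),0)]:
    P=onz(c,W(*p),z)[:2]; print(n,P,'s %.4f t %.4f'%(P@ex,P@ey))
# bottle cap
a=load('c14');b=load('s14')
ca=(280+187.5/2.5-.2,190+176/2.5-.3); cb=(190+(675-400)/3.333-.35,120+53/3.333-.35)
print('cap',tri(a,ca,b,cb),'expected pad centre',np.array([.6565,.248])+ex*-.048+ey*-.055)
# base of bottle/pad offset in scene: pad ellipse vs bottle
E
```

```text
stop end floor [0.4675 0.2252] s 0.4911 t 0.1676
stop end top [0.4673 0.224 ] s 0.4907 t 0.1665
car rear top L [0.4907 0.1163] s 0.5011 t 0.0568
car rear top R [0.4779 0.2244] s 0.5014 t 0.1656
car rear floor L [0.4911 0.1155] s 0.5014 t 0.0558
car rear floor R [0.4776 0.2255] s 0.5012 t 0.1667
cap (array([0.6156, 0.1872, 0.1453]), np.float64(0.001571621052882522)) expected pad centre [0.6154 0.1876]
```

The rear edge is now 10.3 mm past the stop's end (10 expected) and the long side is flush. The bottle cap is within 1 mm of the pad centre. I hold for a moment, then hand in.

```bash
python3 -m inch '[[[0,0,0,0,0,0,245],[0,0,0,0,0,0,245],[0,0,0,0,0,0,245],[0,0,0,0,0,0,245],[0,0,0,0,0,0,245],[0,0,0,0,0,0,245],[0,0,0,0,0,0,245],[0,0,0,0,0,0,245]]]'
python3 - <<'E'
from workcell import *
s=read_state();print(s['eef_pos'],s['wrist_force'],abs(s['qvel']).max()); print(sign_off())
E
```

```text
time: 24.23
eef_pos: [0.5181, 0.1757, 0.0421]
tcp_rot: [0.191, -3.099, 0.012]
wrist_force: [-23.7, -20.4, 6.6]
grip_width: 0.179
[0.51808584 0.17573305 0.04207182] [-23.73714577 -20.36749705   6.55273728] 0.0021550571761719158
the job is handed in; nothing more can be done
None
```

I stood the sample bottle on the carrier's pad and let go. I then gripped the bar, slid the carrier into the bracket and handed in at 24.2 s, with the arm still pressing it against both stops.

- **Fit:** the first push left the carrier about 3 mm short of the short stop, held by friction on the long stop. I eased off and pushed again, and it seated. Its rear edge is now 10.3 mm past the end of the long stop, where 10 mm is right. The long side is flush within about 1 to 2 mm by camera, and no angle error shows.
- **Force:** the wrist pushes with about 26 N towards the short stop and 17 N towards the long stop, with the arm at rest. There is no direct reading of the force at each stop; friction takes up part of these figures.
- **Bottle:** it is upright, with its cap within about 1 mm of where the pad centre should be. The camera put the cap top at 145 mm, against 143 mm expected, which is within the camera's accuracy.
- **Bystanders:** the wash bottle, cup and jar look unmoved in the last picture. I did not measure them again.
- **Small disagreement:** the fingers ended about 1.5 mm higher on the bar than when I gripped it. Either they slipped slightly or the carrier's rear rose by up to that much; the pictures show no visible tilt.

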